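# Draw out the leak-test shuttle and hold the cartridge's lock plunger open

### The job

Draw the shuttle of the leak-test fixture (it has an upright black handle) out from under the seal head, all the way to its front stop. Then pull up the black plunger knob of the nest that carries the square clear cartridge (not the one with the round metal master) as far as it goes, and keep holding it up, so that I can slide the cartridge nest out with both hands: finish while you hold it there. Leave the other plunger down, both nests seated, and everything else on the bench where it is.

Things in the scene. Friction and masses are not known exactly. Their poses are not given: they have to be found in the camera images.
- fixture: Leak-test fixture, fixed: grey base 300 (x) x 540 (y) mm, 20 mm high, two rails along y; over fixture y +10 to +195 mm the seal head, a 310 mm wide aluminium plate on four pillars, 145 to 165 mm above the bench, two air cylinders on it up to 230 mm. Origin: under the base's centre, on the bench. The shuttle slides out along fixture -y; fixture x points roughly away from the robot.
- shuttle (a joint): Travel of the shuttle in m: 0 fully in under the seal head, 0.160 fully out at its front stop, along fixture -y. Drag 4 to 6 N; it stays where it is left. The shuttle is an aluminium plate 230 mm wide (x), its top 54 mm above the bench, with a 64 mm wide tongue in front that carries the handle.
- shuttle_handle (a point): Middle of the shuttle's upright black handle: a cylinder 26 mm in diameter, 66 mm tall (72 to 138 mm above the bench), this point 107 mm above the bench, on the shuttle's centre line at its front end; 95 mm in front (-y) of the seal head's edge while the shuttle is in.
- knob_near (a point): Middle of the rim of the black mushroom knob of the index plunger on the robot's side (fixture x -60 mm): diameter 31 mm, rim 18 mm tall, this point 118 mm above the bench while down (rim 109 to 127, top 131, 20 mm waist below, steel bridge top at 86). The knobs are 120 mm apart, 130 mm behind (+y of) the handle; under the seal head while the shuttle is in.
- knob_far (a point): The same on the other nest, on the side away from the robot (fixture x +60 mm).
- plunger_near (a joint): Lift of the near plunger in m: 0 down with its 8 mm steel pin seated in the hole of the nest plate, 0.012 fully up at its stop (pin 4 mm clear above the plate). Pulled straight up against a spring: 7 N at 0, 13 N at 0.012; it springs back when let go.
- plunger_far (a joint): The same for the far plunger.
- cartridge (a point): Centre of the clear square cartridge (60 x 60 x 30 mm, grey membrane stack inside, two white port stubs), fixed on its own aluminium nest plate (85 x 150 x 10 mm), which is loose in one of the two bays of the shuttle and locked there by that bay's plunger. Which bay it is in varies.
- master (a point): Centre of the round solid aluminium master part (58 mm in diameter, 28 mm tall) on the other, same-sized nest plate, in the other bay.
- bay_near (a point): Point fixed to the shuttle where the centre of the cartridge or master lies when its nest is seated in the bay on the robot's side; 79 mm above the bench, 80 mm behind (+y of) the knob of the same bay.
- bay_far (a point): The same for the bay on the side away from the robot.
- spare_cartridge: Bystander: a spare clear cartridge, 60 x 60 x 30 mm, on the bench in front (-y) of the fixture; origin under its centre.
- wash_bottle: Bystander: white bottle, 56 mm in diameter, 140 mm tall, on the bench behind (+y of) the fixture; origin under its centre.
- driver: Bystander: screwdriver lying on the bench beyond the fixture; origin under its axis.
- parts_tray: Bystander: open grey tray, 100 x 140 x 35 mm, on the bench in front (-y) of the fixture; origin under its centre.
- caliper: Bystander: steel caliper, 235 mm long, 11 mm thick, lying on the bench between robot and fixture; origin near its middle, underneath.
- screw_cup: Bystander: small white cup, 64 mm in diameter, 55 mm tall, on the bench; origin under its centre.
- union: Bystander: brass pipe fitting, 32 mm wide, 36 mm tall, standing on the front (-y) corner of the fixture's base plate on the robot's side, out of the shuttle's way; origin under its centre.

How it is judged (in metres and radians):
On the way, in this order (a step that is already met when the one before it is completed fails the run):
1. the shuttle is drawn out to its front stop (within 8 mm), both plungers still down (value of joint shuttle above 0.152 m and value of joint each of plunger_near, plunger_far below 0.003 m), for 0.2 s.
2. the plunger of the nest with the square clear cartridge is pulled fully up in the fingers (value of joint shuttle above 0.152 m and ((distance between cartridge and bay_near below 0.008 m and distance between master and bay_far below 0.008 m and value of joint plunger_near above 0.0105 m and value of joint plunger_far below 0.003 m and contact force between plunger_near and the fingers above 2 N) or (distance between cartridge and bay_far below 0.008 m and distance between master and bay_near below 0.008 m and value of joint plunger_far above 0.0105 m and value of joint plunger_near below 0.003 m and contact force between plunger_far and the fingers above 2 N))), for 0.2 s.
At the end, for the whole second after the job is handed in: Shuttle still and within 8 mm of its front stop; plunger of the clear cartridge's bay lifted at least 10.5 of its 12 mm with over 2 N from the fingers on its knob; other plunger under 3 mm; cartridge and master within 8 mm of seated; all through the last second, still holding (all of step 2 and value of joint shuttle below 0.168 m and velocity of joint shuttle between -0.02 and 0.02 m/s); the arm keeps its last pose, push and grip.
It fails at once if a bystander on the bench is moved more than 30 mm (distance of any of spare_cartridge, wash_bottle, driver, parts_tray, caliper, screw_cup, union from where it was at the start of the episode above 0.03 m).
It fails at once if the plunger of the round master's nest is pulled up (more than 6 mm) ((distance between master and bay_near below 0.02 m and value of joint plunger_near above 0.006 m) or (distance between master and bay_far below 0.02 m and value of joint plunger_far above 0.006 m)).
It also fails if it takes over 42 s, if anything falls off the work surface, if the arm or the gripper's body presses on something with over 40 N, if the wrist force passes 120 N, or if a joint passes its speed limit or range.

### The arm

A 6-joint arm with a two-finger parallel gripper is mounted at the origin on the work surface. World frame = base frame: x ahead of the robot, y to its left, z up, the work surface at z = 0. Lengths are in mm, angles in rad, forces in N, time in s.
With the tool pointing down it reaches from about 300 to 1000 mm from the base axis. Payload 5.1 kg.
Tool frame: the origin (TCP) lies midway between the tips of the shut fingers; the grasp point (between the pads) lies 19 mm behind it; x points along the fingers, y is the direction in which the jaws open and shut, and the axes are right-handed (so a half turn about x gives the same grasp; the last joint's range is limited). The gripper opens to 95 mm and grips with 3 to 60 N. Pads are 20 mm wide; open, the fingers measure 119 mm over their backs; the gripper's body (75 mm by 180 mm) begins 59 mm behind the grasp point.
Start: joints at [-1.387, 0.124, 1.65, -0, 1.367, -0.083], TCP at [171.337, -626.999, 214.656] pointing down, gripper open.
Joint ranges: [-2.61, 2.61], [-1.02, 2.33], [0.03, 2.71], [-1.35, 4.49], [0.32, 2.68], [-2.91, 2.91]. Speed limits (rad/s): [2.57, 2.57, 3.14, 3.14, 3.14, 3.14].

### API

Orientations are given as a unit quaternion [w, x, y, z].
In Python, from cell import arm gives the robot as it stands.
- The arm moves only by the tool carry_out, never from a script. Its argument "increments" is a list that holds one entry, the list of rows, each a list of 7 numbers: the gripper's target within -1 to 1 (shut at 1, half-way at 0, fully open at -1), then the shift along the tool's x, y, z in units of 30 mm (1.0 is 30 mm), then the turn, a rotation vector about the tool's x, y, z in units of 5 degrees (1.0 is 5 degrees). In form: [[[gripper, dx, dy, dz, ax, ay, az], ...]]. A call has 1 to 10 rows; each row is the pose to reach, as a shift and turn from the pose measured when the call began, along the tool's axes at that moment; what a row does not reach only later rows make up. A row lasts 1/12 s, in which the tool goes at most 41.7 mm and 7.16 degrees, less where a joint would pass 70% of its speed; a pose out of reach is approached as far as the arm can. A call with a gripper value outside its range is refused whole. The fingers move at their own pace and stop on an object; "grip_force" is the grip in N (left out, the last holds). Time passes only in rows, so rows that repeat a pose let the fingers close. It gives the time, the measured TCP pose, the force and the opening at its end, in the units of the state.
- arm.observe(): the state, without advancing time (a new reading comes with each control period).
- arm.read_camera(name): name is "side" or "top" or "wrist"; returns a dict with "color" (400x640x3 uint8, red, green, blue), "fx", "fy", "cx", "cy" (pixels), "origin" and "attitude" of the camera in the world. Camera axes: x right, y up, looking along -z (the intrinsics and any distortion apply to the point x, -y, -z); pixel columns grow to the right and rows downward; lengths in mm; the calibration is good to about 2 mm. A picture is of the moment at which its call begins. There is no depth.
- arm.close_job(): hands the job in, once; it reports no verdict.
The state is a dict: "time_s": time; "qpos": joint angles; "joint_velocities": joint speeds; "joint_efforts": joint torques, N m; "tool_pos": TCP position; "ee_rot": TCP orientation; "contact_force": force on the tool from outside, world axes, zero at the start; "ft_torque": the same for the moment, N m; "gripper_width": finger opening in mm.
Only numpy, scipy, OpenCV 4.12 (cv2) and the standard library are available. Lean on these libraries where they do the work, as an engineer would, in place of code of your own. Each camera call takes 0.05 s, during which the arm holds its last target.

## Working session

There is one attempt and no reset: what is moved stays moved. The work goes in short steps, Python scripts to look and compute and a tool call to move; the robot and the scene stay as the last step left them, time stands still between calls to the robot, and variables do not carry over. Pictures are saved under pics/ and viewed, and the job is handed in when it is done.

Besides the shell and the picture viewer there is one more tool, called after ">>>" by a JSON object that holds its "api" and its "payload". carry_out: Moves the arm, as the interface text tells. Its arguments: {"type":"object","properties":{"increments":{"type":"array"},"grip_force":{"type":"number"}},"required":["increments"]}

```bash
mkdir -p pics; ls
python3 - <<'E'
from cell import arm
import cv2,numpy as np
print(arm.observe())
for n in ["side","top","wrist"]:
    c=arm.read_camera(n); cv2.imwrite(f"pics/{n}0.png",c["color"][:,:,::-1])
    print(n,{k:v for k,v in c.items() if k!="color"})
E
```

```text
pics
{'time_s': 0.0, 'qpos': array([-1.38656136e+00,  1.24500736e-01,  1.65166893e+00,  2.96788488e-06,
        1.36746609e+00, -8.25899683e-02]), 'joint_velocities': array([ 1.70077592e-03,  4.81289984e-04, -2.66465326e-06,  1.30220466e-03,
        3.67385406e-04, -1.23215960e-03]), 'joint_efforts': array([ 3.29818504e-04, -4.17606211e+01, -3.59932387e+01,  7.74411578e-02,
        4.93479869e-02, -1.81727369e-04]), 'tool_pos': array([ 171.24820077, -626.37940599,  213.39286037]), 'ee_rot': array([-0.09333554, -0.70078725, -0.09477847,  0.70085858]), 'contact_force': array([ 0.67624319, -0.10713661,  0.19541227]), 'ft_torque': array([ 0.00087201, -0.05706899, -0.06197151]), 'gripper_width': 95.17817428654791}
side {'fx': 446.96077393069305, 'fy': 446.96077393069305, 'cx': 325.46563799986444, 'cy': 200.96149065631195, 'origin': array([ 330.1929041 , -853.07944641,  723.57318127]), 'attitude': array([ 0.87108297,  0.47500021, -0.06959636, -0.10366102])}
top {'fx': 499.4702783957988, 'fy': 499.4702783957988, 'cx': 320.4136546193218, 'cy': 197.67493247587862, 'origin': array([ 384.68293107,   47.19767888, 1315.79146122]), 'attitude': array([-0.69716124, -0.05698634,  0.05166212,  0.71277611])}
wrist {'fx': 294.9946875257456, 'fy': 294.9946875257456, 'cx': 317.19393709059943, 'cy': 207.10263584719058, 'origin': array([ 249.78692397, -606.01420198,  383.02415556]), 'attitude': array([ 0.78664129, -0.11305888,  0.08742907, -0.60064076])}
```

View pics/side0.png

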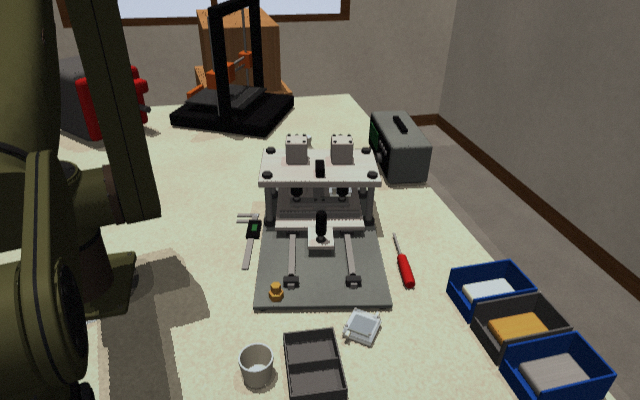

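View pics/top0.png

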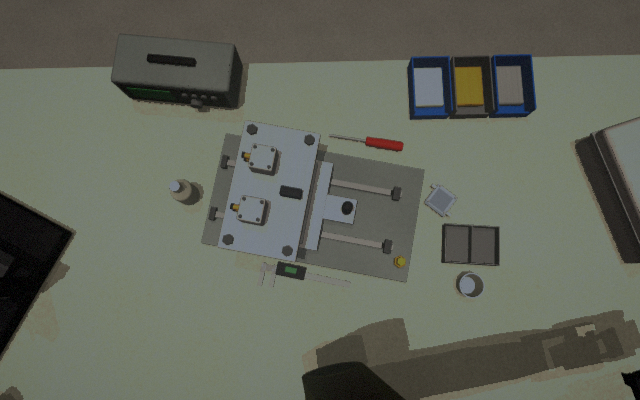

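View pics/wrist0.png

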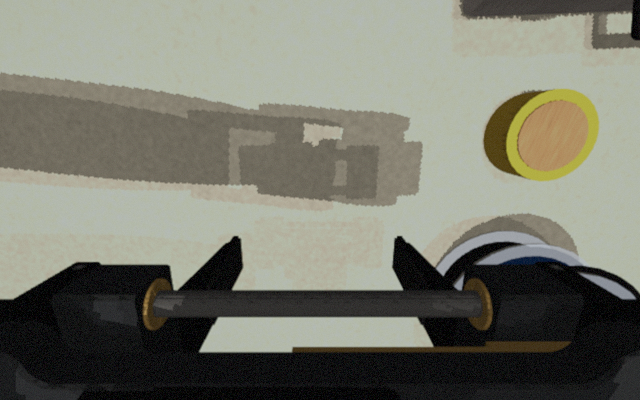

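```bash
cat > h.py <<'E'
import numpy as np,cv2
from scipy.spatial.transform import Rotation as R
def rot(q): return R.from_quat(np.r_[q[1:],q[0]])
def ray(c,u,v):
    d=np.array([(u-c["cx"])/c["fx"],-(v-c["cy"])/c["fy"],-1.]); return rot(c["attitude"]).apply(d)
def hit(c,u,v,z):
    d=ray(c,u,v);o=c["origin"];return o+d*(z-o[2])/d[2]
def proj(c,p):
    q=rot(c["attitude"]).inv().apply(np.asarray(p)-c["origin"]);return np.array([c["cx"]+c["fx"]*q[0]/-q[2],c["cy"]-c["fy"]*q[1]/-q[2]])
def crop(c,name,u0,v0,u1,v1,s):
    cv2.imwrite("pics/"+name,cv2.resize(c["color"][v0:v1,u0:u1,::-1],None,fx=s,fy=s,interpolation=cv2.INTER_CUBIC))
E
python3 - <<'E'
from cell import arm
from h import *
c=arm.read_camera("side");t=arm.read_camera("top")
crop(c,"side1.png",230,120,420,320,3.9 and 3)
crop(t,"top1.png",195,115,435,290,3.3)
E
```

```text
(no output)
```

View pics/side1.png

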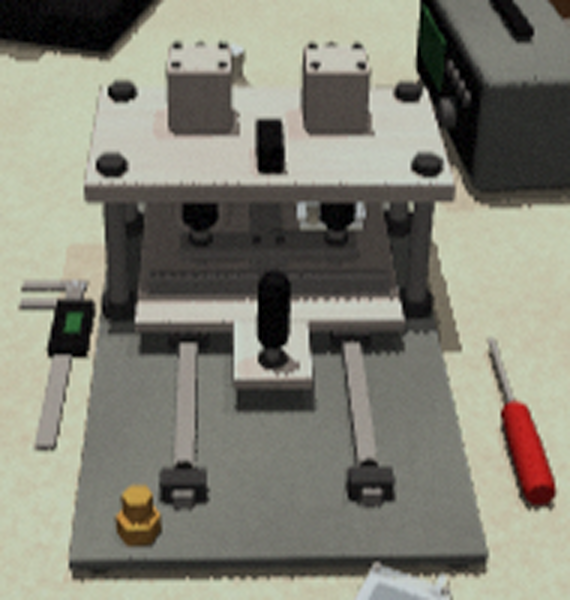

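View pics/top1.png

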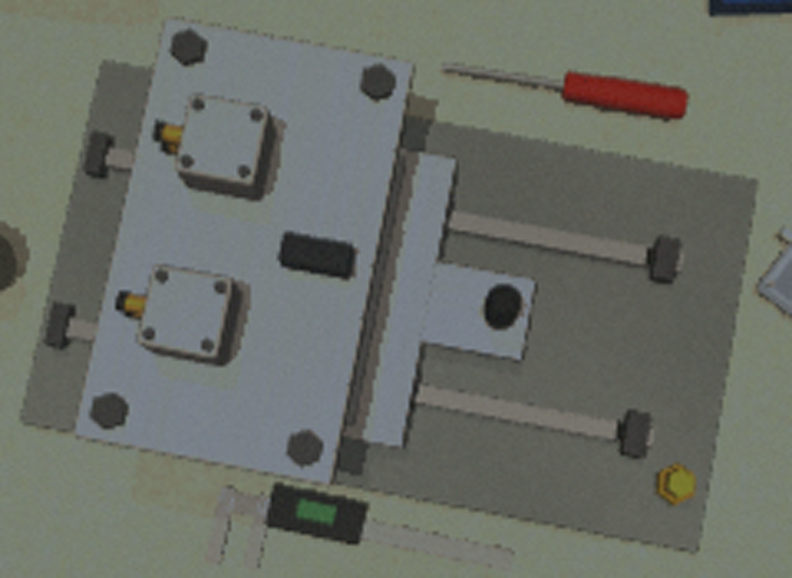

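Run:
```python
from cell import arm
from h import *
t=arm.read_camera("top");s=arm.read_camera("side")
P=lambda a,b,z: hit(t,195+a/3.3,115+b/3.3,z)
cs=[P(757,180,20),P(698,550,20),P(22,424,20),P(103,60,20)]
for c in cs: print(c.round(1))
print("centre",np.mean(cs,axis=0).round(1))
fx=((cs[0]-cs[1])+(cs[3]-cs[2]));fy=((cs[3]-cs[0])+(cs[2]-cs[1]))
print(np.degrees(np.arctan2(fx[1],fx[0])),np.degrees(np.arctan2(-fy[0],fy[1])), np.linalg.norm(fx)/2,np.linalg.norm(fy)/2)
h=P(504,304,138);print("handle top view",h.round(1))
# side: handle top ~crop (274,285), base (272,350)
S=lambda a,b,z: hit(s,230+a/3,120+b/3,z)
print("side handle", S(274,316,107).round(1),S(274,284,138))
for p in (h,np.r_[h[:2],107],np.r_[h[:2],72]): print(((proj(s,p)-[230,120])*3).round(0))
print("sidebase",S(75,560,20),S(485,556,20))
print(((proj(t,[*h[:2],72])-[195,115])*3.3))
```

```text
[ 654.6 -221.6   20. ]
[ 363.6 -160.4   20. ]
[472.5 365.4  20. ]
[766.6 303.8  20. ]
centre [564.3  71.8  20. ]
-11.843893107812425 -11.865760083085641 298.93417588796893 537.1034580374808
handle top view [543.2 -10.3 138. ]
side handle [545.7 -24.3 107. ] [544.96472444 -24.89562298 138.        ]
[267. 274.]
[267. 306.]
[266. 342.]
sidebase [ 368.05043646 -163.23395113   20.        ] [ 653.48327187 -225.27534991   20.        ]
[500.10756613 315.6696072 ]
```

```bash
cat >> h.py <<'E'
yaw=np.radians(-11.86)
ex=np.array([np.cos(yaw),np.sin(yaw),0]);ey=np.array([-np.sin(yaw),np.cos(yaw),0])
def goalR(sgn=1):
    x=np.array([0,0,-1.]);y=sgn*ex;return R.from_matrix(np.c_[x,y,np.cross(x,y)])
def rowto(o,p,Rg):
    r=rot(o["ee_rot"]);return np.r_[r.inv().apply(np.asarray(p)-o["tool_pos"])/30,np.degrees((r.inv()*Rg).as_rotvec())/5].round(3)
E
python3 - <<'E'
from cell import arm
from h import *
o=arm.observe();print(o["time_s"],rot(o["ee_rot"]).as_matrix().round(3))
for s in (1,-1): print(s,rowto(o,[546,-12,200],goalR(s)))
w=arm.read_camera("wrist");r=rot(o["ee_rot"])
print("cam in tool",r.inv().apply(w["origin"]-o["tool_pos"]),"look",r.inv().apply(ray(w,320,200)))
E
```

```text
0.35 [[-0.     0.264 -0.965]
 [ 0.    -0.965 -0.264]
 [-1.    -0.    -0.   ]]
1 [ 4.8700e-01 -1.6477e+01 -1.7452e+01 -1.2570e+01 -3.0000e-03  5.0000e-03]
-1 [ 4.8700e-01 -1.6477e+01 -1.7452e+01  2.3430e+01  5.0000e-03  4.0000e-03]
cam in tool [-169.49703793    0.6931766   -81.18728623] look [0.96592474 0.00949616 0.25994117]
```

>>> {"api": "carry_out", "payload": {"increments": [[[-1, 0.4, -2, -2.1, -1.5, 0, 0], [-1, 0.4, -4, -4.2, -3, 0, 0], [-1, 0.4, -5.5, -5.8, -4.2, 0, 0], [-1, 0.45, -7, -7.4, -5.4, 0, 0], [-1, 0.45, -8.5, -9, -6.6, 0, 0], [-1, 0.45, -10, -10.6, -7.8, 0, 0], [-1, 0.487, -11.5, -12.2, -9, 0, 0], [-1, 0.487, -13, -13.8, -10.2, 0, 0], [-1, 0.487, -14.5, -15.4, -11.4, 0, 0], [-1, 0.487, -16, -17, -12.5, 0, 0]]]}}

```text
time_s: 1.23
tool_pos: [388.7, -269.9, 202.1]
ee_rot: [0.445, 0.549, 0.445, -0.549]
contact_force: [0.7, -0.8, -0.6]
gripper_width: 95.0
```

Run:
```python
from cell import arm
from h import *
o=arm.observe();print(o["time_s"],o["tool_pos"],rowto(o,[546,-12,200],goalR(1)))
```

```text
1.2333 [ 388.67596988 -269.92548137  202.12383174] [ 7.200e-02  3.350e+00 -9.497e+00 -1.800e-02  2.000e-03 -9.000e-03]
```

>>> {"api": "carry_out", "payload": {"increments": [[[-1, 0.07, 3.35, -9.5, -0.02, 0, 0], [-1, 0.07, 3.35, -9.5, -0.02, 0, 0], [-1, 0.07, 3.35, -9.5, -0.02, 0, 0], [-1, 0.07, 3.35, -9.5, -0.02, 0, 0], [-1, 0.07, 3.35, -9.5, -0.02, 0, 0], [-1, 0.07, 3.35, -9.5, -0.02, 0, 0], [-1, 0.07, 3.35, -9.5, -0.02, 0, 0], [-1, 0.07, 3.35, -9.5, -0.02, 0, 0], [-1, 0.07, 3.35, -9.5, -0.02, 0, 0]]]}}

```text
time_s: 1.98
tool_pos: [547.0, -9.4, 200.0]
ee_rot: [0.447, 0.548, 0.447, -0.548]
contact_force: [0.0, -0.8, -0.0]
gripper_width: 95.0
```

Run:
```python
from cell import arm
from h import *
o=arm.observe();print(o["time_s"],o["tool_pos"],rowto(o,[546,-12,93],goalR(1)))
for n in ["side","wrist"]:
    c=arm.read_camera(n)
    if n=="side": crop(c,"side2.png",230,120,420,320,3)
    else: crop(c,"wrist2.png",0,0,640,400,1); print(proj(c,[546,-12,107]),proj(c,[546,-12,138]))
```

```text
1.9833 [546.95944124  -9.44159863 200.0404472 ] [ 3.568e+00 -1.700e-02  9.000e-02  5.300e-02 -1.000e-03 -8.000e-03]
[315.80235858 210.52393019] [315.65821426 221.55417173]
```

View pics/side2.png

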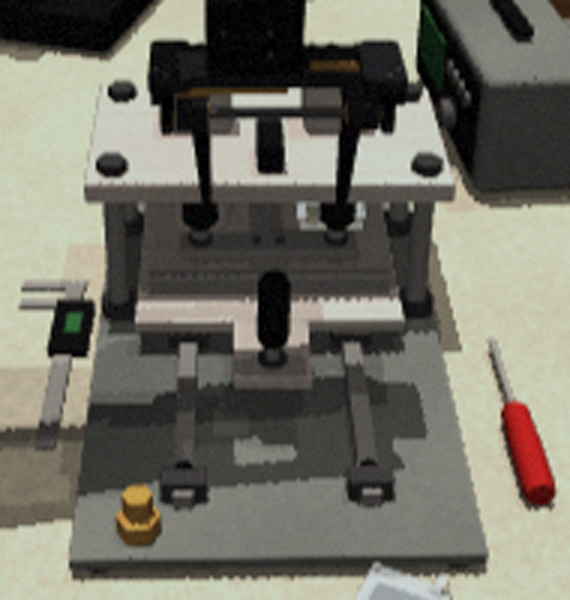

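View pics/wrist2.png

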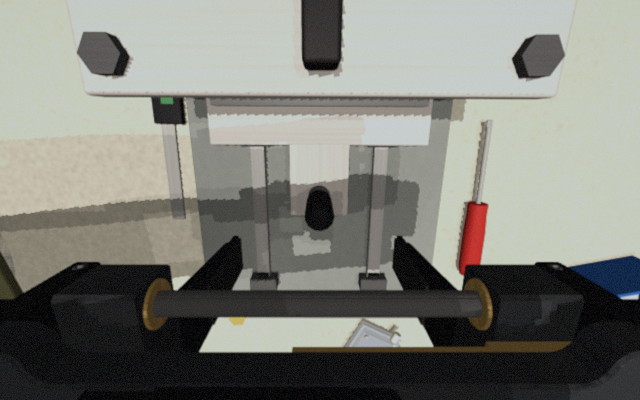

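>>> {"api": "carry_out", "payload": {"grip_force": 30, "increments": [[[-1, 1, 0.06, 0.09, 0, 0, 0], [-1, 2, 0.06, 0.09, 0, 0, 0], [-1, 3, 0.06, 0.09, 0, 0, 0], [-1, 3.56, 0.06, 0.09, 0, 0, 0], [0.2, 3.56, 0.06, 0.09, 0, 0, 0], [1, 3.56, 0.06, 0.09, 0, 0, 0], [1, 3.56, 0.06, 0.09, 0, 0, 0], [1, 3.56, 0.06, 0.09, 0, 0, 0], [1, 3.56, 0.06, 0.09, 0, 0, 0], [1, 3.56, 0.06, 0.09, 0, 0, 0]]]}}

```text
time_s: 2.92
tool_pos: [547.9, -15.5, 94.7]
ee_rot: [0.447, 0.549, 0.445, -0.548]
contact_force: [-0.7, 0.3, 0.9]
gripper_width: 60.6
```

Run:
```python
from cell import arm
from h import *
o=arm.observe();print(o["time_s"],o["tool_pos"],o["gripper_width"],o["contact_force"])
print(rowto(o,o["tool_pos"]-ey*166,goalR(1)))
c=arm.read_camera("wrist");crop(c,"wrist3.png",0,0,640,400,1)
```

```text
2.9167 [547.8912132  -15.5189038   94.68202148] 60.57764808987467 [-0.69870249  0.33636558  0.92862515]
[ 4.000e-03 -5.000e-03  5.533e+00  1.000e-02  9.000e-03 -3.300e-02]
```

View pics/wrist3.png

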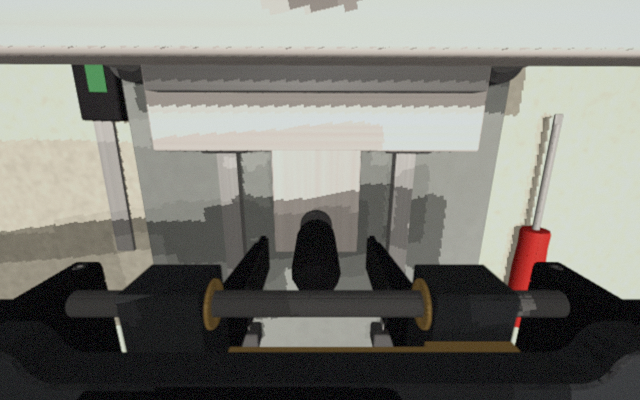

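>>> {"api": "carry_out", "payload": {"increments": [[[1, 0, 0, -0.06, 0, 0, 0], [1, 0, 0, -0.06, 0, 0, 0], [1, 0, 0, -0.06, 0, 0, 0], [1, 0, 0, -0.06, 0, 0, 0], [1, 0, 0, -0.06, 0, 0, 0], [1, 0, 0, -0.06, 0, 0, 0], [1, 0, 0, -0.06, 0, 0, 0], [1, 0, 0, -0.06, 0, 0, 0]]]}}

```text
time_s: 3.63
tool_pos: [547.4, -13.4, 94.2]
ee_rot: [-0.446, -0.549, -0.446, 0.549]
contact_force: [-3.8, 1.4, 3.2]
gripper_width: 25.3
```

Run:
```python
from cell import arm
from h import *
o=arm.observe();print(o["time_s"],o["tool_pos"],o["gripper_width"],o["contact_force"])
print(rowto(o,o["tool_pos"]-ey*166,goalR(1)))
c=arm.read_camera("wrist");crop(c,"wrist4.png",0,0,640,400,1)
```

```text
3.6333 [547.3706124  -13.40621264  94.2230464 ] 25.332931828086164 [-3.83289766  1.4358071   3.20520524]
[ 4.000e-03 -6.000e-03  5.533e+00  1.300e-02  9.000e-03 -5.000e-03]
```

View pics/wrist4.png

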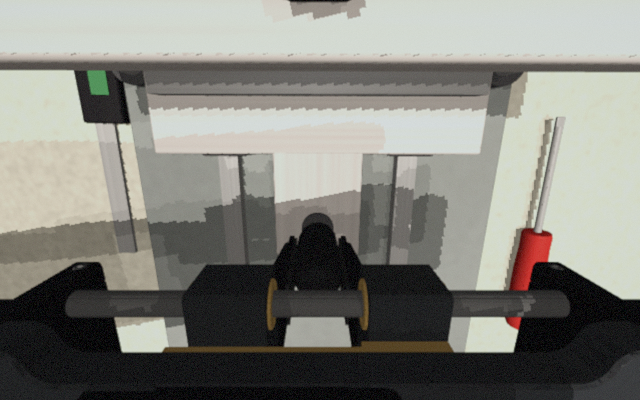

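>>> {"api": "carry_out", "payload": {"increments": [[[1, 0, 0, 0.2, 0, 0, 0], [1, 0, 0, 0.6, 0, 0, 0], [1, 0, 0, 1.0, 0, 0, 0], [1, 0, 0, 1.5, 0, 0, 0], [1, 0, 0, 2.0, 0, 0, 0], [1, 0, 0, 2.5, 0, 0, 0], [1, 0, 0, 3.0, 0, 0, 0], [1, 0, 0, 3.5, 0, 0, 0], [1, 0, 0, 3.9, 0, 0, 0], [1, 0, 0, 4.2, 0, 0, 0]]]}}

```text
time_s: 4.52
tool_pos: [521.2, -136.7, 94.2]
ee_rot: [0.445, 0.549, 0.446, -0.549]
contact_force: [-2.2, 5.8, 3.3]
gripper_width: 25.2
```

Run:
```python
from cell import arm
from h import *
o=arm.observe();p=o["tool_pos"];print(o["time_s"],p,o["gripper_width"],o["contact_force"])
d=p-np.array([547.4,-13.4,94.2]);print(d@ex,d@ey)
s=arm.read_camera("side");crop(s,"side5.png",230,120,420,320,3)
```

```text
4.5167 [ 521.2085375  -136.69500293   94.21119518] 25.20479326849776 [-2.23978532  5.83341931  3.28817694]
-0.29263243783708504 -126.04588379657527
```

View pics/side5.png

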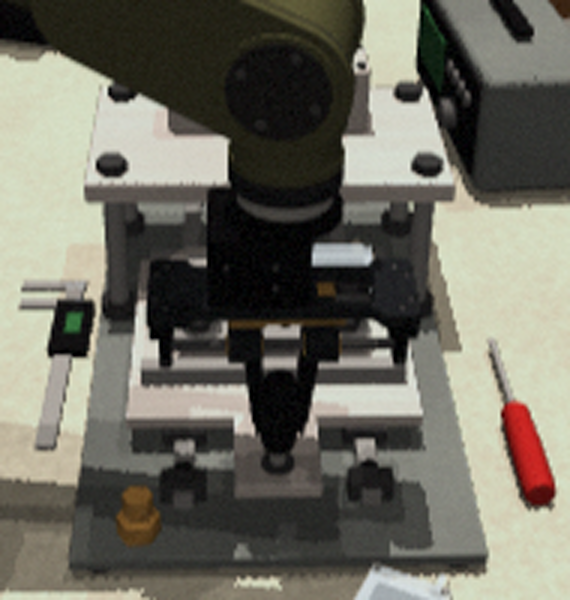

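Shuttle follows (force about 6 N, the drag). On slowly to the stop.

>>> {"api": "carry_out", "payload": {"increments": [[[1, 0, 0, 0.3, 0, 0, 0], [1, 0, 0, 0.55, 0, 0, 0], [1, 0, 0, 0.75, 0, 0, 0], [1, 0, 0, 0.9, 0, 0, 0], [1, 0, 0, 1.0, 0, 0, 0], [1, 0, 0, 1.08, 0, 0, 0], [1, 0, 0, 1.14, 0, 0, 0], [1, 0, 0, 1.18, 0, 0, 0], [1, 0, 0, 1.2, 0, 0, 0], [1, 0, 0, 1.2, 0, 0, 0]]]}}

```text
time_s: 5.4
tool_pos: [514.1, -170.0, 94.2]
ee_rot: [0.444, 0.55, 0.447, -0.548]
contact_force: [-0.4, 16.3, 4.5]
gripper_width: 25.6
```

Run:
```python
from cell import arm
from h import *
o=arm.observe();p=o["tool_pos"];print(o["time_s"],p,o["gripper_width"],o["contact_force"])
d=p-np.array([547.4,-13.4,94.2]);print(d@ex,d@ey)
s=arm.read_camera("wrist");crop(s,"wrist6.png",0,0,640,400,1)
```

```text
5.4 [ 514.11393731 -169.9516017    94.18605478] 25.563211870734342 [-0.39920937 16.28062985  4.54071365]
-0.40085243231499845 -160.05063349612078
```

View pics/wrist6.png

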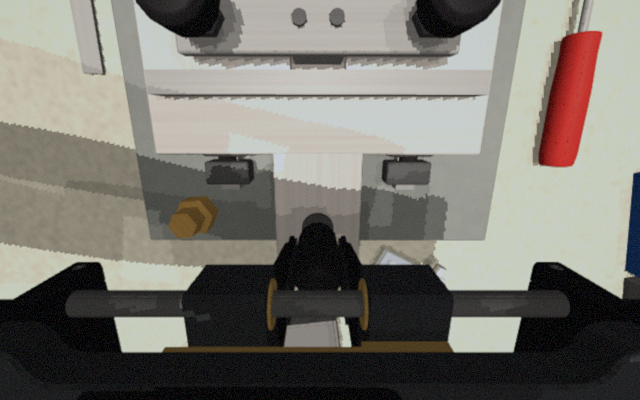

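>>> {"api": "carry_out", "payload": {"increments": [[[-1, 0, 0, -0.1, 0, 0, 0], [-1, 0, 0, -0.1, 0, 0, 0], [-1, 0, 0, -0.1, 0, 0, 0], [-1, 0, 0, -0.1, 0, 0, 0], [-1, 0, 0, -0.1, 0, 0, 0], [-1, 0, 0, -0.1, 0, 0, 0], [-1, -0.6, 0, -0.1, 0, 0, 0], [-1, -1.6, 0, -0.1, 0, 0, 0], [-1, -2.6, 0, -0.1, 0, 0, 0], [-1, -3.4, 0, -0.1, 0, 0, 0]]]}}

```text
time_s: 6.28
tool_pos: [515.0, -168.1, 198.3]
ee_rot: [0.445, 0.551, 0.447, -0.547]
contact_force: [0.7, -1.2, 0.1]
gripper_width: 86.5
```

Run:
```python
from cell import arm
from h import *
o=arm.observe();p=o["tool_pos"];print(o["time_s"],p,o["gripper_width"],o["contact_force"])
H=np.array([514.1,-170,0])
t=arm.read_camera("top");w=arm.read_camera("wrist");s=arm.read_camera("side")
crop(w,"wrist7.png",0,0,640,400,1.25);crop(t,"top7.png",250,115,450,290,3.5);crop(s,"side7.png",230,120,420,320,3)
for n,k in (("near",-60),("far",60)):
    K=H+130*ey+k*ex
    print(n,K,"w",proj(w,K+[0,0,131])*1.25,"t",(proj(t,K+[0,0,131])-[250,115])*3.5,"s",(proj(s,K+[0,0,118])-[230,120])*3)
print("h",proj(w,H+[0,0,138])*1.25,(proj(t,H+[0,0,138])-[250,115])*3.5,(proj(s,H+[0,0,107])-[230,120])*3)
```

```text
6.2833 [ 515.04941713 -168.10794443  198.28648719] 86.5420922623849 [ 0.68182943 -1.16385668  0.11950313]
near [482.09856866 -30.44388802   0.        ] w [286.24584177  65.26125227] t [373.93376663 412.3710246 ] s [195.71063854 319.44469612]
far [599.53689318 -55.10640886   0.        ] w [487.94082451  65.52197886] t [404.20899587 241.15082148] s [351.58142994 318.44793634]
h [388.69719805 276.07712382] [579.39736989 359.67637441] [280.05523536 442.12024124]
```

View pics/wrist7.png

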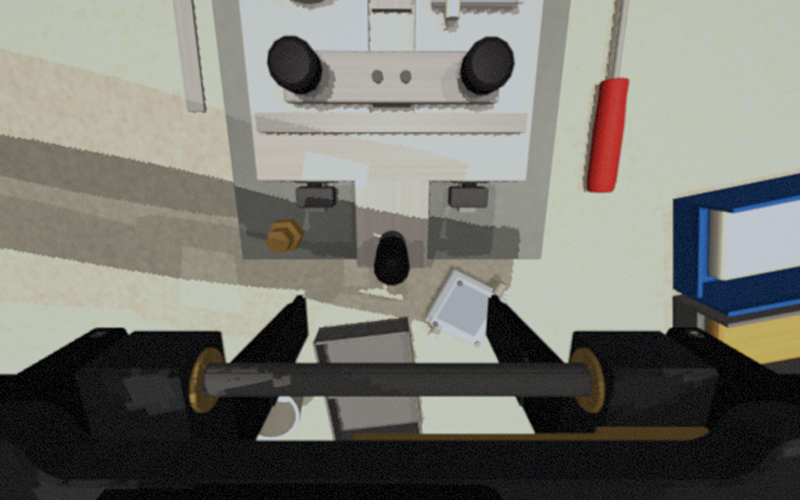

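View pics/top7.png

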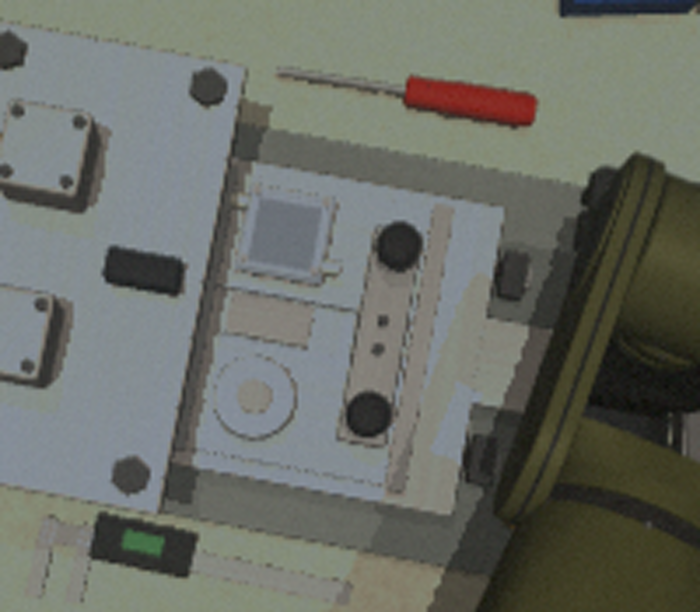

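View pics/side7.png

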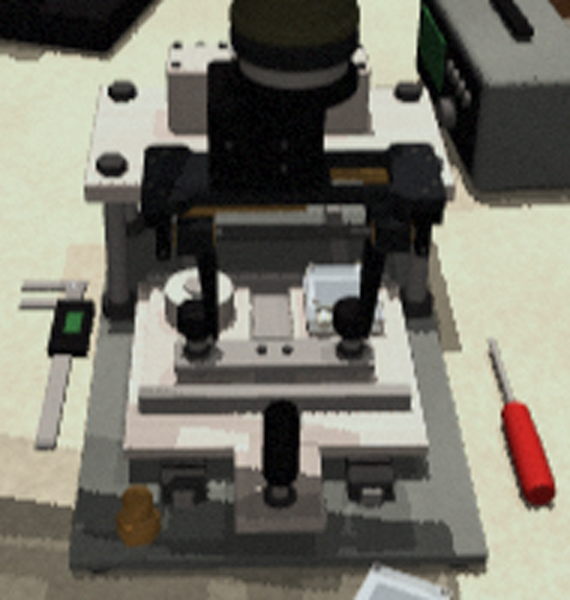

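Run:
```python
from cell import arm
from h import *
o=arm.observe()
print(rowto(o,[598.5,-54.8,180],goalR(1)),rowto(o,[598.5,-54.8,98],goalR(1)))
```

```text
[ 6.650e-01  1.900e+00 -4.272e+00 -4.000e-03 -5.100e-02 -5.300e-02] [ 3.399e+00  1.887e+00 -4.260e+00 -4.000e-03 -5.100e-02 -5.300e-02]
```

>>> {"api": "carry_out", "payload": {"increments": [[[-1, 0.1, 0.5, -1.1, 0, -0.05, -0.05], [-1, 0.2, 1.0, -2.2, 0, -0.05, -0.05], [-1, 0.4, 1.5, -3.3, 0, -0.05, -0.05], [-1, 0.66, 1.9, -4.27, 0, -0.05, -0.05], [-1, 0.66, 1.9, -4.27, 0, -0.05, -0.05], [-1, 0.66, 1.9, -4.27, 0, -0.05, -0.05], [-1, 0.66, 1.9, -4.27, 0, -0.05, -0.05], [-1, 0.66, 1.9, -4.27, 0, -0.05, -0.05]]]}}

```text
time_s: 7.1
tool_pos: [597.8, -55.8, 179.5]
ee_rot: [-0.445, -0.549, -0.445, 0.55]
contact_force: [-0.5, -0.5, -1.0]
gripper_width: 95.0
```

Run:
```python
from cell import arm
from h import *
o=arm.observe();print(o["time_s"],o["tool_pos"],rowto(o,[598.5,-54.8,98],goalR(1)))
w=arm.read_camera("wrist");s=arm.read_camera("side")
crop(w,"wrist8.png",0,0,640,400,1.25);crop(s,"side8.png",230,120,420,320,3)
for z in(131,118,109):print(proj(w,[598.5,-54.8,z])*1.25)
```

```text
7.1 [597.76856262 -55.77074288 179.52332813] [ 2.717  0.019 -0.038 -0.016  0.004  0.009]
[395.36704162 281.00910523]
[395.43132356 274.30224506]
[395.47210882 270.04691196]
```

View pics/wrist8.png

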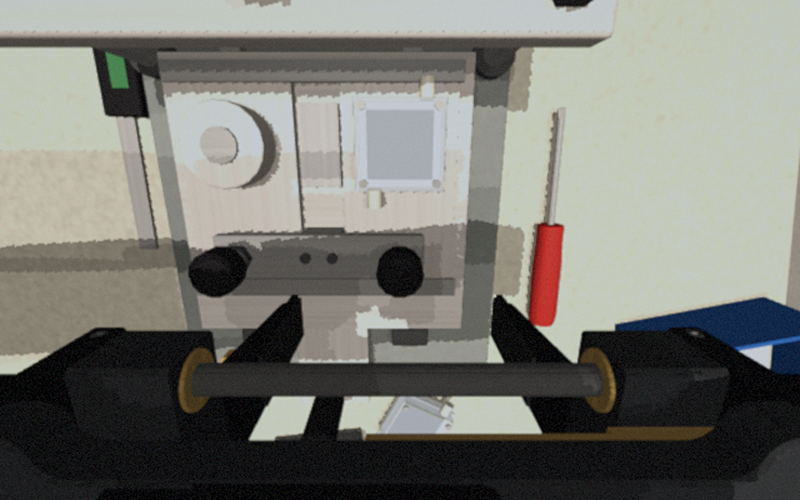

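View pics/side8.png

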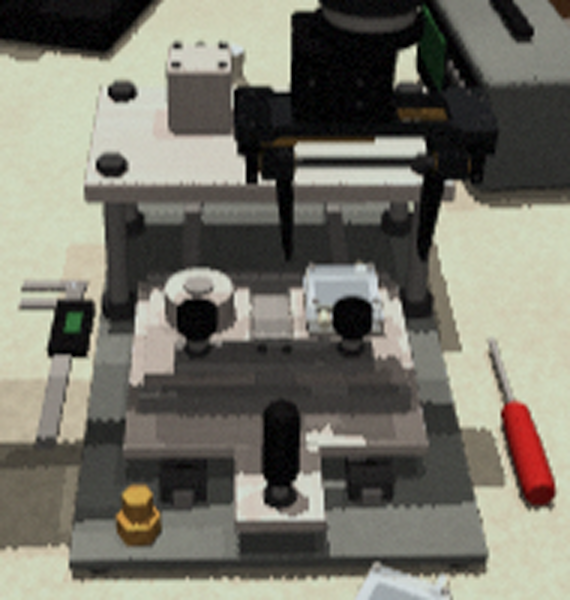

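>>> {"api": "carry_out", "payload": {"grip_force": 45, "increments": [[[-1, 1, 0.03, -0.1, 0, 0, 0], [-1, 1.9, 0.03, -0.1, 0, 0, 0], [-1, 2.5, 0.03, -0.1, 0, 0, 0], [-1, 2.72, 0.03, -0.1, 0, 0, 0], [0.5, 2.72, 0.03, -0.1, 0, 0, 0], [0.5, 2.72, 0.03, -0.1, 0, 0, 0], [0.5, 2.72, 0.03, -0.1, 0, 0, 0], [0.5, 2.72, 0.03, -0.1, 0, 0, 0], [0.5, 2.72, 0.03, -0.1, 0, 0, 0], [0.5, 2.72, 0.03, -0.1, 0, 0, 0]]]}}

```text
time_s: 8.03
tool_pos: [600.2, -53.4, 99.8]
ee_rot: [0.446, 0.55, 0.444, -0.549]
contact_force: [0.5, -0.5, 0.0]
gripper_width: 61.0
```

Run:
```python
from cell import arm
from h import *
o=arm.observe();print(o["time_s"],o["tool_pos"],o["gripper_width"],o["contact_force"],rowto(o,[599,-53,98],goalR(1)))
w=arm.read_camera("wrist");s=arm.read_camera("side")
crop(w,"wrist9.png",0,0,640,400,1.25);crop(s,"side9.png",230,120,420,320,3)
for z in(131,118,109):print(proj(w,[599,-53,z])*1.25)
```

```text
8.0333 [600.22676311 -53.35597972  99.7908477 ] 60.970612317550895 [ 0.50478301 -0.51092181  0.03904712] [ 0.06  -0.043 -0.003 -0.022  0.001 -0.026]
[390.70337644 347.88516165]
[391.05558005 333.17052831]
[391.27024728 324.20199612]
```

View pics/wrist9.png

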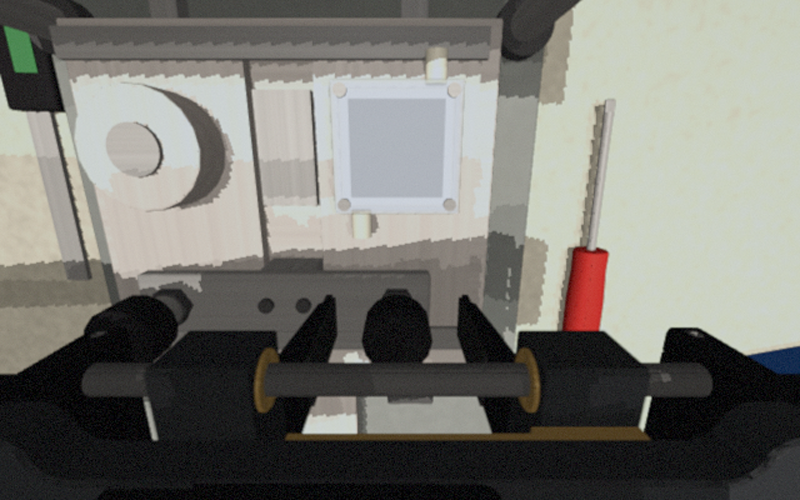

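View pics/side9.png

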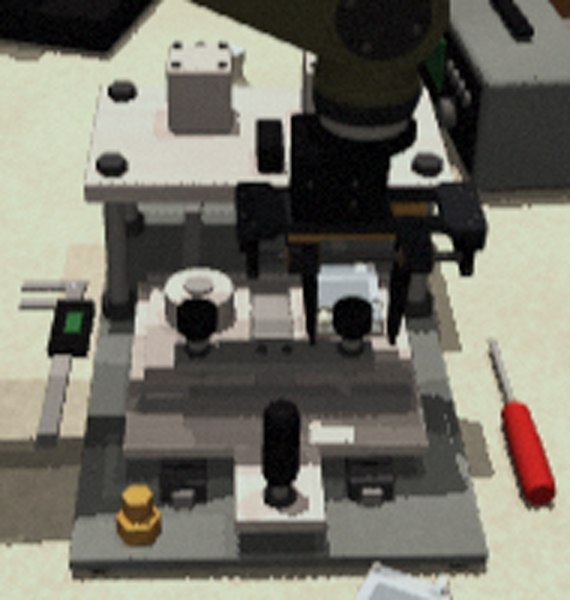

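>>> {"api": "carry_out", "payload": {"grip_force": 45, "increments": [[[1, 0.05, 0, 0, 0, 0, 0], [1, 0.05, 0, 0, 0, 0, 0], [1, 0.05, 0, 0, 0, 0, 0], [1, 0.05, 0, 0, 0, 0, 0], [1, 0.05, 0, 0, 0, 0, 0], [1, 0.05, 0, 0, 0, 0, 0], [1, 0.05, 0, 0, 0, 0, 0], [1, 0.05, 0, 0, 0, 0, 0]]]}}

```text
time_s: 8.8
tool_pos: [600.2, -53.3, 97.6]
ee_rot: [0.446, 0.55, 0.445, -0.549]
contact_force: [4.8, 0.3, -3.5]
gripper_width: 29.8
```

Run:
```python
from cell import arm
from h import *
o=arm.observe();print(o["time_s"],o["tool_pos"],o["gripper_width"],o["contact_force"],rowto(o,o["tool_pos"],goalR(1)))
```

```text
8.8 [600.15775449 -53.31134431  97.61627825] 29.813912102017163 [ 4.84294579  0.32520306 -3.49469008] [ 0.     0.     0.    -0.021  0.001 -0.024]
```

>>> {"api": "carry_out", "payload": {"increments": [[[1, -0.05, 0, 0, 0, 0, 0], [1, -0.1, 0, 0, 0, 0, 0], [1, -0.16, 0, 0, 0, 0, 0], [1, -0.22, 0, 0, 0, 0, 0], [1, -0.28, 0, 0, 0, 0, 0], [1, -0.34, 0, 0, 0, 0, 0], [1, -0.38, 0, 0, 0, 0, 0], [1, -0.42, 0, 0, 0, 0, 0], [1, -0.45, 0, 0, 0, 0, 0], [1, -0.45, 0, 0, 0, 0, 0]]]}}

```text
time_s: 9.63
tool_pos: [600.1, -53.3, 108.8]
ee_rot: [0.446, 0.55, 0.445, -0.549]
contact_force: [9.4, -0.8, -12.0]
gripper_width: 29.5
```

Run:
```python
from cell import arm
from h import *
o=arm.observe();print(o["time_s"],o["tool_pos"],o["gripper_width"],o["contact_force"])
w=arm.read_camera("wrist");s=arm.read_camera("side")
crop(w,"wrist10.png",0,0,640,400,1.25);crop(s,"side10.png",230,120,420,320,3)
```

```text
9.6333 [600.05241827 -53.25443289 108.82000007] 29.47653515834659 [  9.42955327  -0.7647587  -11.98553154]
```

View pics/wrist10.png

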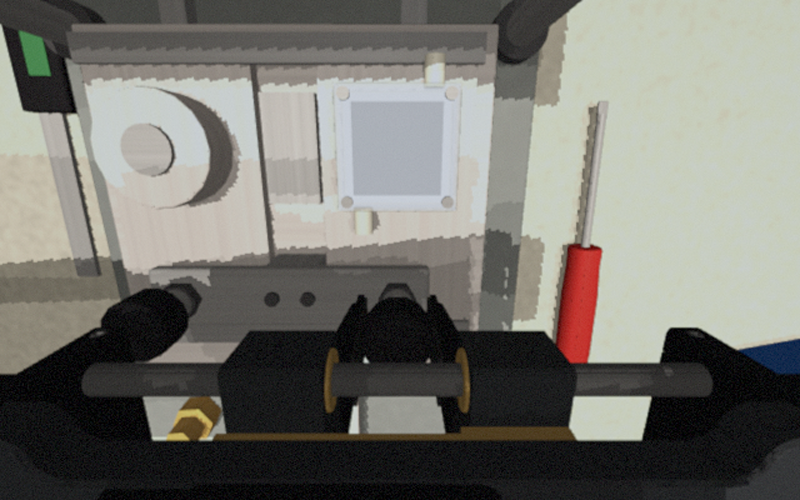

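View pics/side10.png

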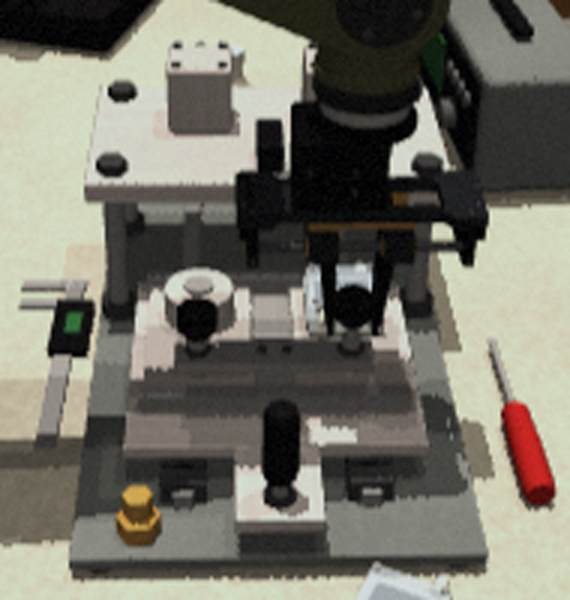

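>>> {"api": "carry_out", "payload": {"increments": [[[1, -0.08, 0.01, 0, 0, 0, 0], [1, -0.11, 0.02, 0, 0, 0, 0], [1, -0.14, 0.03, 0, 0, 0, 0], [1, -0.16, 0.03, 0, 0, 0, 0], [1, -0.16, 0.03, 0, 0, 0, 0], [1, -0.16, 0.03, 0, 0, 0, 0]]]}}

```text
time_s: 10.23
tool_pos: [600.0, -53.3, 109.7]
ee_rot: [0.445, 0.55, 0.445, -0.549]
contact_force: [9.1, -1.8, -16.4]
gripper_width: 29.5
```

Run:
```python
from cell import arm
o=arm.observe();print(o["time_s"],o["tool_pos"],o["gripper_width"],o["contact_force"])
```

```text
10.2333 [600.03859999 -53.28064223 109.71326108] 29.474969781996645 [  9.11808622  -1.84745098 -16.44750197]
```

>>> {"api": "carry_out", "payload": {"increments": [[[1, -0.12, 0.0, 0, 0, 0, 0], [1, -0.16, 0.0, 0, 0, 0, 0], [1, -0.18, 0.0, 0, 0, 0, 0], [1, -0.18, 0.0, 0, 0, 0, 0], [1, -0.18, 0.0, 0, 0, 0, 0], [1, -0.18, 0.0, 0, 0, 0, 0]]]}}

```text
time_s: 10.73
tool_pos: [599.9, -53.3, 109.8]
ee_rot: [0.445, 0.55, 0.445, -0.549]
contact_force: [15.3, -2.1, -25.2]
gripper_width: 29.1
```

Run:
```python
from cell import arm
from h import *
for i in range(2):
    s=arm.read_camera("side");o=arm.observe();print(o["time_s"],o["tool_pos"],o["gripper_width"],o["contact_force"])
t=arm.read_camera("top");w=arm.read_camera("wrist")
a=s["color"][160:240,280:380];b=w["color"]
crop(s,"side12.png",270,190,370,250,7);crop(w,"wrist12.png",0,0,640,400,1.25)
```

```text
10.7833 [599.91302479 -53.20627197 109.77583956] 29.64218072911147 [ 16.23334342  -2.13995247 -24.84928048]
10.8333 [599.88661372 -53.26562281 109.77921554] 29.68008417794924 [ 15.4975227   -2.17684885 -23.77529155]
```

View pics/side12.png

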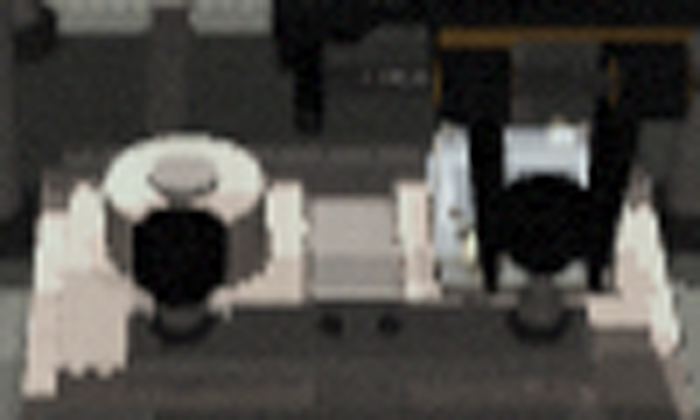

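View pics/wrist12.png

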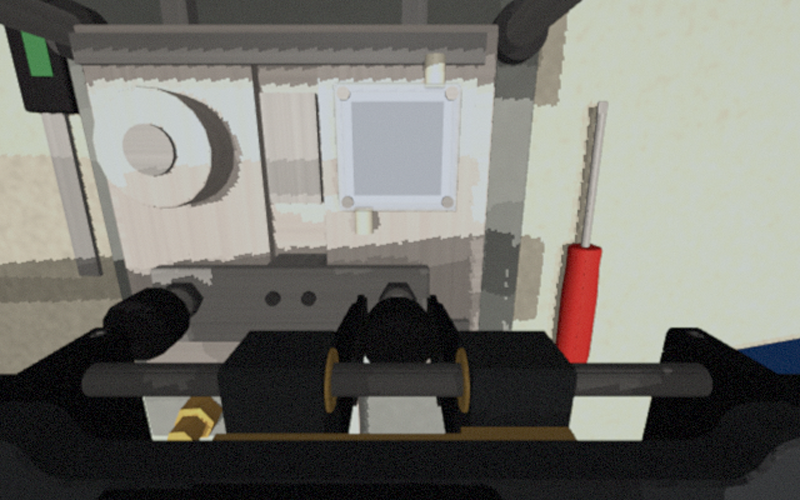

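Run:
```python
from cell import arm
for i in range(8):
    arm.read_camera("side")
    if i%3==1:
        o=arm.observe();print(o["time_s"],o["tool_pos"],o["gripper_width"],o["contact_force"])
if abs(o["tool_pos"][2]-109.8)<0.4 and o["contact_force"][2]<-15: print("closing",arm.close_job())
```

```text
11.0333 [599.90634495 -53.26810168 109.79072853] 29.443266449398042 [ 15.54530418  -2.04567682 -25.4001509 ]
11.1833 [599.88002051 -53.2375936  109.76082846] 29.25917047262383 [ 15.70193832  -2.20300959 -24.61528422]
11.3333 [599.91477438 -53.25775309 109.79998737] 29.49323987431602 [ 15.84504603  -1.21629064 -24.94405099]
the job is handed in; nothing more can be done
closing None
```

The shuttle is out at its front stop, and the gripper is holding the far plunger, the one on the square clear cartridge's nest, fully up. I handed the job in at about 11.4 s; it reports no verdict.

- **Shuttle:** it moved 160.05 mm by the arm's reading, and the pull rose from about 6 N to 16 N at the stop.
- **Choice of plunger:** with the shuttle out, all three cameras showed the cartridge in the far bay and the round master in the near bay.
- **Lift:** the arm rose about 12.2 mm from where it gripped. A further upward push added about 9 N but under 0.1 mm of movement, so the plunger is at its stop.
- **Hold:** over the last 0.5 s the height stayed within 0.05 mm, with a downward pull of about 25 N on the gripper and an opening of 29.5 mm. There was no sign of slipping.
- **Rest of the scene:** in the last pictures, the near plunger was down and both nests looked seated. The caliper, screwdriver and brass fitting had not moved. I did not re-measure the other bench items after the move, but the arm never came near them.
- **Disagreements:** the wrist camera put points about 3 mm further in x than the top camera did. The hold also carries about 15 N sideways on the knob, from slight off-centring.

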